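Photograph the open book at the library scanning desk

TASK

Take a picture of the open book with the desk scanner by pressing its controls with the fingertips, in this order: press the raised side of the lamp rocker (the side next to the small round pilot lens) all the way down so that the lamp is on, push the long bar key fully down so that it stays down, then press the round shutter key fully down and let it come back up. Do not press the square cancel key, and neither shift, tip nor lift the three control boxes or any of the other things on the desk.

Things in the scene. Friction and masses are not known exactly. Their poses are not given: they have to be found in the camera images.
- lamp_box: lamp switch box: black housing 110 mm (its x) by 70 mm (its y), 30 mm tall, about 0.7 kg, standing loose on the desk, with one steel rocker on top and a clear round pilot lens, 10 mm across, on the housing 45 mm from the centre towards +x. Origin under its centre, z up
- lamp_rocker (a joint): the steel V-shaped rocker: two plates, 30 by 30 mm each, meet at a hinge along the box's y, above its centre, 34 mm over the desk. In rad: 0 = off (the plate towards the box's +x sticks up at 0.35 rad, its end 48 mm over the desk, the other is level), 0.35 = fully on (the +x plate pressed level, its face 38 mm over the desk, the other sticks up). About 2.5 N moves it; it stays where left
- rocker_press (a point): where to press the rocker: on the upper face of the plate that is raised when off, 20 mm from the hinge, on its middle line (45 mm above the desk when off, 38 mm when fully on); moves with the rocker
- key_box: scanner key box: black housing 120 mm (its x) by 100 mm (its y), 34 mm tall, about 0.8 kg, standing loose on the desk, with two steel keys on top: a long bar and a small square. Origin under its centre, z up
- bar_key (a joint): the long bar key, 20 mm (box x) by 70 mm (box y), 30 mm from the box's centre towards the box's +x. Value in m pressed down: 0 = up (top 44 mm above the desk), 0.007 = fully down (top 37 mm above the desk). About 3 N moves it all the way; it stays down when let go
- bar_top (a point): centre of the bar key's top face; moves with the key
- square_key (a joint): the square key, 24 by 24 mm, 30 mm from the key box's centre towards the box's -x, top 44 mm above the desk: it cancels the scan and must be left alone. Value in m pressed down, 0 = up, 0.006 = fully down; springs back
- square_top (a point): centre of the square key's top face
- shutter_box: shutter box: round black housing 90 mm across, 34 mm tall, about 0.7 kg, standing loose on the desk, with one round steel key in its middle. Origin under its centre, z up
- shutter_key (a joint): the round shutter key, 36 mm across. Value in m pressed down: 0 = up (top 44 mm above the desk), 0.006 = fully down (top 38 mm above the desk). Starts to give at about 1.2 N, fully down at about 4 N; springs back up when let go
- shutter_top (a point): centre of the shutter key's top face; moves with the key
- pen_cup: bystander, loose: empty white ceramic cup, 72 mm wide, 80 mm tall, upright; origin under its centre
- magnifier: bystander, loose: magnifying glass lying flat, brass ring 80 mm across, dark wooden handle 90 mm long towards its -x, 16 mm thick; origin under the centre of the lens
- paperweight: bystander, loose: green glass dome, 60 mm wide, 40 mm tall; origin under its centre
- stamp: bystander, loose: wooden hand stamp standing upright, 44 mm wide, 72 mm tall; origin under its centre
- blue_book: bystander, loose: closed dark blue book lying flat, 100 mm (x) by 140 mm (y), 26 mm thick; origin under its centre
- glasses_case: bystander, loose: closed brown spectacle case lying flat, 155 mm (x) by 58 mm (y), 36 mm tall; origin under its centre
Not all that is in view belongs to the job. Leave any pink or red look-alike of the lamp_box alone.

How it is judged (in metres and radians):
On the way, in this order (a step that is already met when the one before it is completed fails the run):
1. the fingers press the lamp rocker on (0.28 rad or more) (value of joint lamp_rocker above 0.28 rad and contact force between the fingers and lamp_box above 0.3 N), for 0.04 s.
2. the fingers press the long bar key down (5.5 mm or more) (value of joint bar_key above 0.0055 m and contact force between the fingers and key_box above 0.3 N), for 0.04 s.
3. the fingers press the round shutter key down (4.5 mm or more) (value of joint shutter_key above 0.0045 m and contact force between the fingers and shutter_box above 0.3 N), for 0.04 s.
At the end, for the whole second after the job is handed in: The lamp rocker is on (at least 0.28 of 0.35 rad), the bar key is down (at least 5.5 of 7 mm), the shutter and square keys are up (within 1.5 mm), and the control boxes and bystanders stand at rest within 20 mm of where they were (value of joint lamp_rocker above 0.28 rad and value of joint bar_key above 0.0055 m and value of joint each of shutter_key, square_key below 0.0015 m and distance of each of lamp_box, key_box, shutter_box, pen_cup, magnifier, paperweight, stamp, blue_book, glasses_case from where it was at the start of the episode below 0.02 m and linear speed of each of lamp_box, key_box, shutter_box below 0.02 m/s); the robot touches nothing.
It fails at once if the square cancel key is pressed (over 2.5 mm) (value of joint square_key above 0.0025 m).
It fails at once if the bar key is pressed while the lamp is off (value of joint bar_key above 0.0035 m and value of joint lamp_rocker below 0.17 rad).
It fails at once if the shutter is pressed before the lamp is on and the bar key is down (value of joint shutter_key above 0.003 m and (value of joint lamp_rocker below 0.17 rad or value of joint bar_key below 0.0035 m)).
It fails at once if a control box is lifted by over 10 mm, tipped by over 0.2 rad or shifted by over 20 mm (height (world z) of any of lamp_box, key_box, shutter_box above 0.01 m or angle between any of lamp_box, key_box, shutter_box's own z axis and vertical above 0.2 rad or distance of any of lamp_box, key_box, shutter_box from where it was at the start of the episode above 0.02 m).
It fails at once if a bystander is lifted by over 10 mm, tipped by over 0.3 rad or shifted by over 20 mm (height (world z) of any of pen_cup, magnifier, paperweight, stamp, blue_book, glasses_case above 0.01 m or angle between any of pen_cup, magnifier, paperweight, stamp, blue_book, glasses_case's own z axis and vertical above 0.3 rad or distance of any of pen_cup, magnifier, paperweight, stamp, blue_book, glasses_case from where it was at the start of the episode above 0.02 m).
It also fails if it takes over 48 s, if anything falls off the work surface, if the arm or the gripper's body presses on something with over 40 N, if the wrist force passes 120 N, or if a joint passes its speed limit or range.

ROBOT

A 6-joint arm with a two-finger parallel gripper is mounted at the origin on the work surface. World frame = base frame: x ahead of the robot, y to its left, z up, the work surface at z = 0. Lengths are in m, angles in degrees, forces in N, time in s.
With the tool pointing down it reaches from about 0.4 to 0.825 m from the base axis. Payload 7 kg.
Tool frame: the origin (TCP) lies between the finger pads; the fingertips stand ctrl.nose_length ahead of it and the grasp point (between the pads) lies 2 mm behind it (ctrl.nose_length is the distance from the TCP to the fingertips, in m); z points along the fingers, y is the line along which they close (so a half turn about z gives the same grasp; the last joint's range is limited). The gripper opens to 88 mm and grips with 3 to 60 N. Pads are 19 mm wide; open, the fingers measure 130 mm over their backs; the gripper's body (78 mm by 193 mm) begins 47 mm behind the grasp point.
Start: joints at [-57.233, 20.546, 0.682, 0, -70.136, -16.507], TCP at [0.189, -0.648, 0.222] pointing down, gripper open.
Joint ranges: [-176.03, 176.03], [-82.01, 121.73], [-58.28, 71.71], [-173.87, 95.51], [-174.79, -0.11], [-173.66, 173.66]. Speed limits (degrees/s): [136.94, 136.94, 172.46, 180, 180, 180].

INTERFACE

Orientations are given as [roll, pitch, yaw] about the fixed x, y, z axes, in that order (R = Rz(yaw) Ry(pitch) Rx(roll)).
In Python, from plant import ctrl gives the robot as it stands.
- The arm moves only by the tool apply_moves, never from a script. Its argument "commands" is a list of rows, each a list of 3 entries, a list of its own where there are three numbers: the shift along the world's x, y, z in cm, then the turn about the world's z in rad, then the closure, from 0 (fully open) to 1 (shut). In form: [[[x, y, z], turn, jaw], ...]. A call has 1 to 20 rows; each row is the pose to reach, as a shift and turn from the pose commanded when the call began; what a row does not reach only later rows make up. A row lasts 1/12 s, in which the tool goes at most 41.7 mm and 7.16 degrees, less where a joint would pass 70% of its speed; a pose out of reach is approached as far as the arm can. A call with a gripper value outside its range is refused whole. The fingers move at their own pace and stop on an object; the grip force is fixed at half the most. Time passes only in rows, so rows that repeat a pose let the fingers close. It gives the time, the measured TCP pose, the force, the opening and the grip force at its end, in the units of the state.
- ctrl.get_obs(): the state, without advancing time (a new reading comes with each control period).
- ctrl.snapshot(name): name is "side" or "top"; returns a dict with "img" (480x640x3 uint8, red, green, blue), "fx", "fy", "cx", "cy" (pixels), "T" (4x4, takes a point from camera to world coordinates). Camera axes: x right, y up, looking along -z (the intrinsics and any distortion apply to the point x, -y, -z); pixel columns grow to the right and rows downward; lengths in m; the calibration is good to about 2 mm. A picture is of the moment at which its call begins. There is no depth.
- ctrl.close_job(): hands the job in; it is judged then, once.
Trained networks look in a picture, given as the dict that the camera call returned (one of the last four; its "shot" number tells which), for a name from the list of things; names that differ only in an ending like _2 or _b are one class to them, and where a whole thing is asked for, a point or a joint stands for the part that bears it (a point fixed in the world has none). Each returns a list of dicts, best first, with "score" (0 to 1); they miss things now and then, are a little off and sometimes report something else, mostly with a low value. They report only what shows in the picture. A call takes as long as a camera call. They do not tell look-alikes from the thing itself.
- ctrl.search_frame(picture, target): "at" ([column, row] in pixels, amid what is visible of it).
- ctrl.spot_point(picture, target): "at" ([column, row] in pixels: a listed point, or the origin of a listed thing).
The state is a dict: "clock": time; "joint_pos": joint angles; "qvel": joint speeds; "tau": joint torques, N m; "tool_pos": TCP position; "orientation": TCP orientation; "force": force on the tool from outside, world axes, zero at the start; "moment": the same for the moment, N m; "opening": finger opening in m; "gripper_force": force on a finger pad.
Only numpy, scipy, OpenCV 4.12 (cv2) and the standard library are available. Lean on these libraries where they do the work, as an engineer would, in place of code of your own. Each camera call takes 0.05 s, during which the arm holds its last target. There are 200 camera calls.

## Working session

There is one attempt and no reset: what is moved stays moved. The work goes in short steps, Python scripts to look and compute and a tool call to move; the robot and the scene stay as the last step left them, time stands still between calls to the robot, and variables do not carry over. Pictures are saved under pics/ and viewed, at most 10 in all, crops included, and the job is handed in when it is done.

Besides the shell and the picture viewer there is one more tool, called after ">>>" in YAML: its name, and indented under it one key for each argument. apply_moves: Moves the arm, as the interface text tells. Its arguments: {"type":"object","properties":{"commands":{"type":"array"}},"required":["commands"]}

```bash
mkdir -p pics; cat > h.py <<'E'
import numpy as np, cv2
from plant import ctrl
def px2w(s,uv,z):
    T=np.array(s["T"]); d=np.array([(uv[0]-s["cx"])/s["fx"],-(uv[1]-s["cy"])/s["fy"],-1.])
    d=T[:3,:3]@d; o=T[:3,3]; return o+d*(z-o[2])/d[2]
def w2px(s,p):
    T=np.array(s["T"]); q=T[:3,:3].T@(np.array(p)-T[:3,3]); return s["cx"]+s["fx"]*q[0]/-q[2], s["cy"]-s["fy"]*q[1]/-q[2]
E
python3 - <<'E'
from h import *
for n in("top","side"):
    s=ctrl.snapshot(n); cv2.imwrite(f"pics/{n}0.png",s["img"][:,:,::-1])
    print(n,{k:s[k] for k in s if k not in("img",)})
    for t,z in(("lamp_box",0),("rocker_press",.045),("key_box",0),("bar_top",.044),("square_top",.044),("shutter_box",0),("shutter_top",.044),("pen_cup",0),("stamp",0),("magnifier",0),("paperweight",0),("blue_book",0),("glasses_case",0)):
        print(t,[(round(r["score"],2),np.round(r["at"]).tolist(),np.round(px2w(s,r["at"],z),3)[:2].tolist()) for r in ctrl.spot_point(s,t)[:3]])
print(ctrl.nose_length,ctrl.get_obs())
E
```

```text
top {'fx': 560.6983701074834, 'fy': 560.6983701074834, 'cx': 317.1307425714598, 'cy': 244.33523974872463, 'T': array([[-0.01549083,  0.99502543, -0.09840948,  0.34422756],
       [-0.99984532, -0.01623491, -0.00676478, -0.00326111],
       [-0.00832879,  0.09828946,  0.99512301,  1.5165278 ],
       [ 0.        ,  0.        ,  0.        ,  1.        ]]), 'shot': 1}
lamp_box [(0.98, [438.0, 338.0], [0.236, -0.312]), (0.87, [317.0, 204.0], [0.605, 0.005]), (0.71, [197.0, 344.0], [0.23, 0.332])]
rocker_press [(0.84, [183.0, 349.0], [0.222, 0.358]), (0.5, [322.0, 192.0], [0.63, -0.007]), (0.49, [445.0, 341.0], [0.233, -0.321])]
key_box [(0.63, [220.0, 261.0], [0.453, 0.272])]
bar_top []
square_top [(0.63, [481.0, 257.0], [0.448, -0.423]), (0.6, [211.0, 266.0], [0.437, 0.286])]
shutter_box [(0.86, [414.0, 239.0], [0.504, -0.255]), (0.52, [321.0, 193.0], [0.636, -0.005]), (0.31, [388.0, 170.0], [0.696, -0.192])]
shutter_top [(0.52, [416.0, 236.0], [0.507, -0.253])]
pen_cup [(0.94, [319.0, 289.0], [0.373, 0.004]), (0.53, [415.0, 235.0], [0.515, -0.26])]
stamp [(0.82, [151.0, 250.0], [0.485,
[... 1519 characters left out ...]
[0.457, -0.439])]
0.017 {'clock': 1.4, 'joint_pos': array([-5.72333509e+01,  2.05480092e+01,  6.80939069e-01, -1.84292457e-03,
       -7.01353083e+01, -1.65088297e+01]), 'qvel': array([-0.08337198, -0.05257187,  0.06572223, -0.07631233,  0.04570057,
       -0.0095166 ]), 'tau': array([ 5.97789476e-04, -5.82380748e+01,  2.93286145e+01,  7.00200409e+00,
        1.23956386e-02, -2.08206222e-05]), 'tool_pos': array([ 0.1889768 , -0.64797368,  0.22172906]), 'orientation': array([ 1.79997227e+02,  9.85928146e-04, -1.63742807e+02]), 'force': array([ 0.10760913, -0.20394309, -0.16663061]), 'moment': array([-0.00110089, -0.02828794,  0.01423695]), 'gripper_force': 0.0, 'opening': 0.08784022397241495}
```

View pics/top0.png

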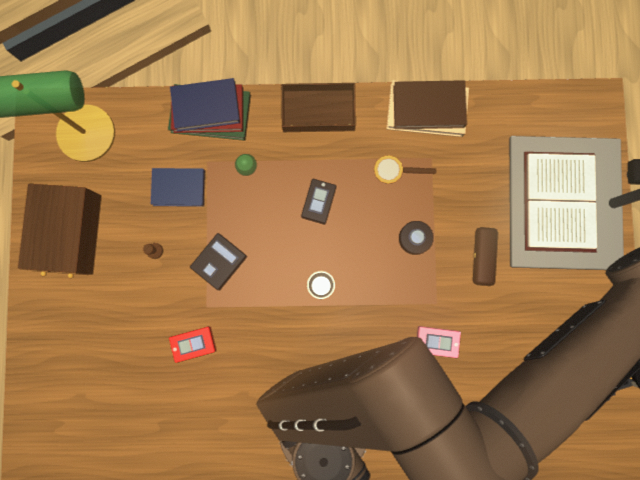

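View pics/side0.png

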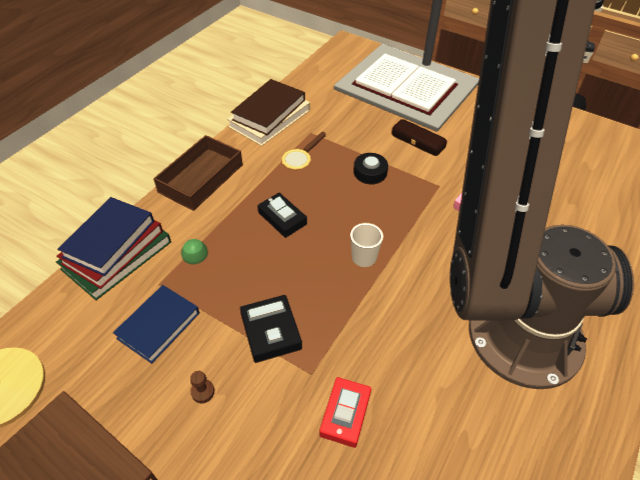

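```bash
python3 - <<'E'
import cv2,numpy as np
t=cv2.imread("pics/top0.png");s=cv2.imread("pics/side0.png")
c=lambda i,x,y,w=80,h=60:cv2.resize(i[y-h//2:y+h//2,x-w//2:x+w//2],(400,300),interpolation=cv2.INTER_CUBIC)
cv2.imwrite("pics/crop.png",np.vstack([np.hstack([c(t,318,198),c(t,218,262)]),np.hstack([c(s,282,208),c(s,270,322)])]))
E
```

```text
(no output)
```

View pics/crop.png

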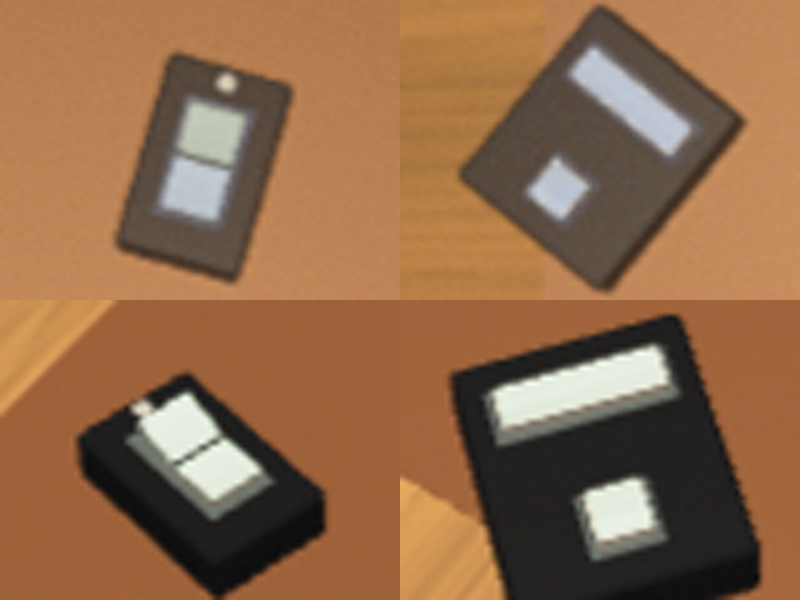

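The lamp box candidates are black (318,201), red (192,344) and pink (439,342). The black one fits: black housing, with its lens at about (323,185). The crop confirms this and shows the raised plate next to the lens. The key box has its bar at (224,252) and the square key at (210,270). The shutter key is at about (417,236).

```bash
python3 - <<'E'
from h import *
S={n:None for n in("top","side")}
for n in S: S[n]=ctrl.snapshot(n)
def blob(n,u,v,thr):
    g=cv2.GaussianBlur(S[n]["img"],(3,3),0).min(2); k,l,st,c=cv2.connectedComponentsWithStats((g>thr).astype('u1'))
    i=l[v,u]; 
    return c[i],st[i][4]
for name,n,u,v,z in[("bar","top",224,252,.044),("bar","side",267,309,.044),("sq","top",210,270,.044),("sq","side",273,334,.044),("sh","top",417,237,.044),("sh","side",371,161,.044),("rock","top",318,198,.04),("lens","top",323,185,.031)]:
    for thr in (130,160,180):
        c,a=blob(n,u,v,thr); print(name,n,thr,np.round(c,1),a,np.round(px2w(S[n],c,z)[:2],4))
m={"hinge":(("top",278+203/5,168+158/5),("side",242+198/5,178+150/5),.036),"press":(("top",278+212/5,168+123/5),("side",277.2,202.2),.045),"lens":(("top",278+227/5,168+83/5),("side",242+142/5,178+107/5),.031)}
for k,(a,b,z) in m.items():
    print(k,[np.round(px2w(S[n],(u-.0,v),z)[:2],4) for n,u,v in(a,b)])
# lamp housing outline top: dark blob
for n,u,v,z in(("top",313,215,.03),("top",222,275,.034),("side",262,225,.03)):
    g=S[n]["img"].max(2); 
    m=((g<110)).astype('u1'); k,l,st,c=cv2.connectedComponentsWithStats(m,connectivity=4)
    i=l[v,u]; cs,_=cv2.findContours((l==i).astype('u1'),0,2); r=cv2.minAreaRect(cs[0]); print(n,st[i],r,[np.round(px2w(S[n],p,z)[:2],3).tolist() for p in cv2.boxPoints(r)])
E
```

```text
bar top 130 [223.8 251.8] 215 [0.474  0.2534]
bar top 160 [223.7 251.6] 171 [0.4745 0.2537]
bar top 180 [223.9 251.8] 131 [0.4741 0.253 ]
bar side 130 [265.6 309.2] 307 [0.4759 0.2558]
bar side 160 [265.5 309. ] 264 [0.4764 0.2556]
bar side 180 [265.5 309. ] 241 [0.4765 0.2556]
sq top 130 [209.2 269.4] 87 [0.4281 0.2918]
sq top 160 [209.2 269.3] 67 [0.4284 0.2917]
sq top 180 [209.2 269.5] 46 [0.4279 0.2919]
sq side 130 [273.3 333.8] 140 [0.4297 0.2939]
sq side 160 [273.2 333.6] 120 [0.4302 0.2936]
sq side 180 [273.3 333.6] 104 [0.43   0.2935]
sh top 130 [417.  236.3] 147 [ 0.5068 -0.2572]
sh top 160 [416.9 236.4] 115 [ 0.5066 -0.2569]
sh top 180 [416.7 236.5] 85 [ 0.5062 -0.2563]
sh side 130 [371.1 161.1] 108 [ 0.5085 -0.2542]
sh side 160 [370.9 160.9] 92 [ 0.5094 -0.2548]
sh side 180 [371.3 160.8] 82 [ 0.5088 -0.2556]
rock top 130 [318.2 199.9] 267 [0.6093 0.0022]
rock top 160 [319.8 194.1] 89 [ 0.625  -0.0024]
rock top 180 [314.6 240.1] 300236 [0.5015 0.0132]
lens top 130 [322.8 184.2] 6 [ 0.6535 -0.011 ]
lens top 160 [314.3 240. ] 298883 [0.5028 0.0143]
lens top 180 [314.6 240.1] 300236 [0.5025 0.0133]
hinge [array([0.6108, 0.001 ]), array([0.6138, 0.0009])]
press [array([ 0.628 , -0.0041]), array([ 0.6284, -0.0024])]
lens [array([ 0.6523, -0.0125]), array([ 0.6561, -0.0117])]
top [302 179  34  45 701] ((318.2170104980469, 200.99057006835938), (25.411701202392578, 40.79608154296875), 15.945395469665527) [[0.565, 0.051], [0.671, 0.019], [0.651, -0.047], [0.545, -0.015]]
top [ 190  233   57   57 1361] ((218.00747680664062, 261.32427978515625), (38.134986877441406, 44.95988082885742), 39.289405822753906) [[0.437, 0.347], [0.529, 0.272], [0.463, 0.193], [0.372, 0.269]]
side [     0      0    640    480 220251] ((150.5, 479.0), (1.0, 0.0), 180.0) [[0.449, 0.619], [0.449, 0.619], [0.45, 0.62], [0.45, 0.62]]
```

>>> apply_moves:
  commands:
    - [[10,14.6,-1],-0.1,1]
    - [[44,64.4,-8],-0.573,1]
    - [[44,64.4,-8],-0.573,1]
    - [[44,64.4,-8],-0.573,1]
    - [[44,64.4,-8],-0.573,1]
    - [[44,64.4,-8],-0.573,1]
    - [[44,64.4,-8],-0.573,1]
    - [[44,64.4,-8],-0.573,1]
    - [[44,64.4,-8],-0.573,1]
    - [[44,64.4,-8],-0.573,1]
    - [[44,64.4,-8],-0.573,1]
    - [[44,64.4,-8],-0.573,1]
    - [[44,64.4,-8],-0.573,1]
    - [[44,64.4,-8],-0.573,1]
    - [[44,64.4,-8],-0.573,1]
    - [[44,64.4,-8],-0.573,1]
    - [[44,64.4,-8],-0.573,1]
    - [[44,64.4,-8],-0.573,1]
    - [[44,64.4,-8],-0.573,1]
    - [[44,64.4,-8],-0.573,1]

```text
clock: 3.17
tool_pos: [0.6323, 0.0012, 0.1404]
orientation: [180.0, 0.0, 163.7]
force: [0.5, -1.0, 0.1]
opening: 0.0001
gripper_force: 0.0
```

>>> apply_moves:
  commands:
    - [[0,0,-3],0,1]
    - [[0,0,-6],0,1]
    - [[0,0,-6],0,1]
    - [[0,0,-6],0,1]
    - [[0,0,-6],0,1]

```text
clock: 3.58
tool_pos: [0.6299, -0.0042, 0.0832]
orientation: [180.0, 0.1, 163.4]
force: [-0.0, 1.1, 1.0]
opening: 0.0001
gripper_force: 0.0
```

```bash
python3 - <<'E'
from h import *
s=ctrl.snapshot("side"); t=ctrl.snapshot("top"); o=ctrl.get_obs(); print(o["tool_pos"],o["orientation"],o["force"])
p=o["tool_pos"]-[0,0,ctrl.nose_length]; u,v=w2px(s,p); print(u,v)
c=lambda i,x,y,w=120,h=120:cv2.resize(i[y-h//2:y+h//2,x-w//2:x+w//2,::-1],(400,400),interpolation=cv2.INTER_CUBIC)
cv2.imwrite("pics/c2.png",np.hstack([c(s["img"],282,200),c(t["img"],318,198)]))
E
```

```text
[ 0.63031121 -0.00398625  0.08394909] [1.79923547e+02 1.63209309e-01 1.63434256e+02] [-0.34015824  0.39126154 -0.02904856]
276.4279203557355 195.10530579199184
```

View pics/c2.png

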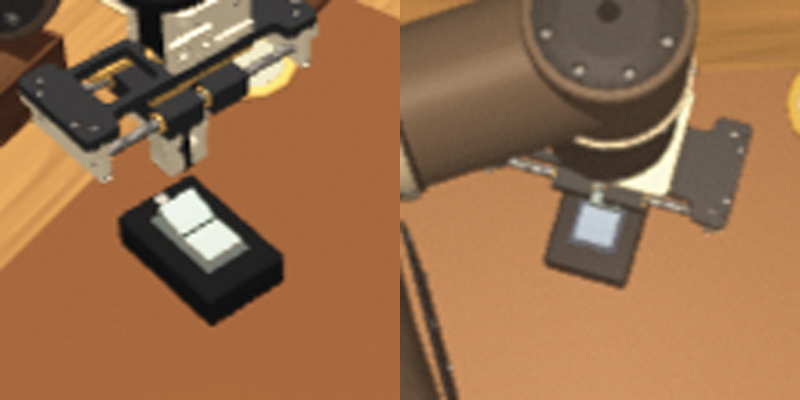

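The side view shows the closed fingertips at about (278,191), right above the raised plate by the lens. Next I press down.

>>> apply_moves:
  commands:
    - [[0,0,-1.2],0,1]
    - [[0,0,-2.0],0,1]
    - [[0,0,-2.3],0,1]
    - [[0,0,-2.5],0,1]
    - [[0,0,-2.7],0,1]
    - [[0,0,-2.8],0,1]
    - [[0,0,-2.8],0,1]
    - [[0,0,-2.8],0,1]

```text
clock: 4.35
tool_pos: [0.6291, -0.004, 0.0539]
orientation: [180.0, 0.0, 163.4]
force: [-0.4, -0.2, 1.1]
opening: 0.0007
gripper_force: 0.0
```

>>> apply_moves:
  commands:
    - [[0,0,-0.1],0,1]
    - [[0,0,-0.2],0,1]
    - [[0,0,-0.2],0,1]
    - [[0,0,-0.2],0,1]

```text
clock: 4.68
tool_pos: [0.6289, -0.004, 0.0517]
orientation: [-180.0, -0.0, 163.4]
force: [-0.3, 1.4, -0.1]
opening: 0.0006
gripper_force: 0.0
```

>>> apply_moves:
  commands:
    - [[0,0,-0.1],0,1]
    - [[0,0,-0.2],0,1]
    - [[0,0,-0.2],0,1]

```text
clock: 4.93
tool_pos: [0.6288, -0.004, 0.0495]
orientation: [-180.0, -0.0, 163.4]
force: [0.1, 0.3, -0.4]
opening: 0.0005
gripper_force: 0.0
```

```bash
python3 - <<'E'
from h import *
s=ctrl.snapshot("side"); o=ctrl.get_obs(); print(o["tool_pos"],o["force"],o["moment"])
c=lambda i,x,y,w=80,h=60:cv2.resize(i[y-h//2:y+h//2,x-w//2:x+w//2,::-1],(800,600),interpolation=cv2.INTER_CUBIC)
cv2.imwrite("pics/c3.png",c(s["img"],282,205))
E
```

```text
[ 0.62886305 -0.00399441  0.04961363] [-0.82617975 -0.16288844  0.14475546] [-0.00156008 -0.03629843  0.02924554]
```

View pics/c3.png

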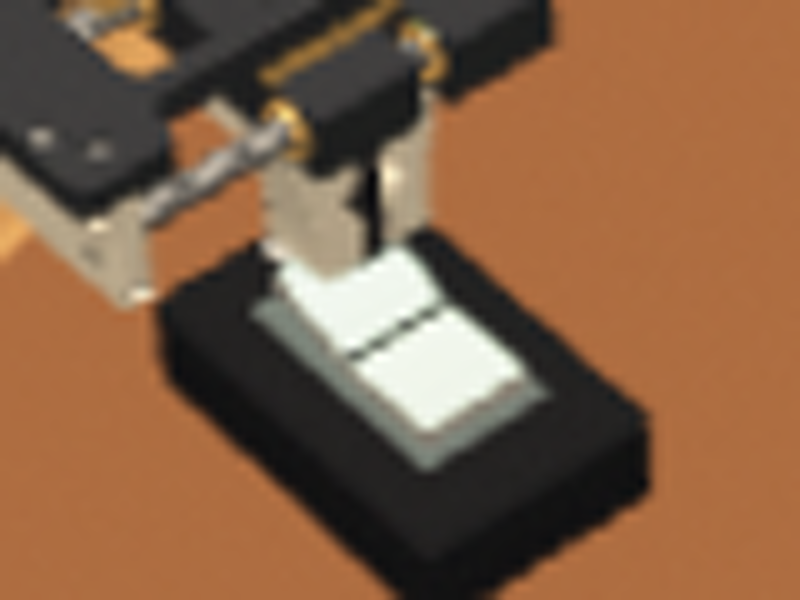

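The plate is still up and the fingertips look about 10–15 mm above it, so the tips sit higher than I computed. I'll go down in small steps and watch the force.

>>> apply_moves:
  commands:
    - [[0,0,-0.15],0,1]
    - [[0,0,-0.3],0,1]
    - [[0,0,-0.4],0,1]
    - [[0,0,-0.4],0,1]

```text
clock: 5.32
tool_pos: [0.6288, -0.0041, 0.0454]
orientation: [-180.0, -0.0, 163.4]
force: [-0.3, -0.7, 0.9]
opening: 0.0003
gripper_force: 0.0
```

>>> apply_moves:
  commands:
    - [[0,0,-0.15],0,1]
    - [[0,0,-0.3],0,1]
    - [[0,0,-0.4],0,1]
    - [[0,0,-0.4],0,1]

```text
clock: 5.65
tool_pos: [0.6293, -0.004, 0.0418]
orientation: [180.0, 0.0, 163.4]
force: [1.2, -1.1, 1.2]
opening: 0.0004
gripper_force: 0.5
```

```bash
python3 - <<'E'
from h import *
s=ctrl.snapshot("side"); o=ctrl.get_obs(); print(o["tool_pos"],o["force"],o["moment"])
c=lambda i,x,y,w=80,h=60:cv2.resize(i[y-h//2:y+h//2,x-w//2:x+w//2,::-1],(800,600),interpolation=cv2.INTER_CUBIC)
cv2.imwrite("pics/c4.png",c(s["img"],282,205))
E
```

```text
[ 0.6292127  -0.00401364  0.04185958] [ 1.08946202 -0.49388555  0.30942316] [-0.16465146 -0.24421594  0.02095063]
```

View pics/c4.png

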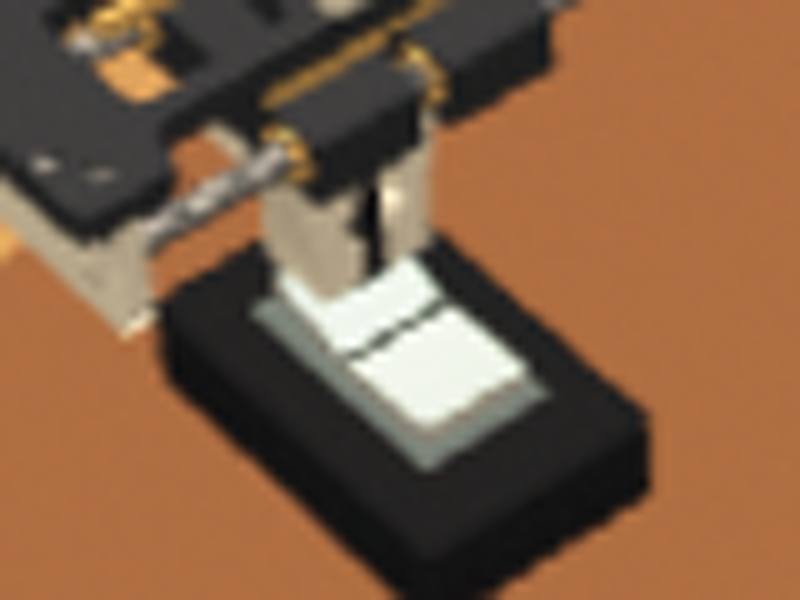

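The fingertips are just touching the raised plate's far end, with a moment and finger force appearing. I continue down.

>>> apply_moves:
  commands:
    - [[0,0,-0.15],0,1]
    - [[0,0,-0.3],0,1]
    - [[0,0,-0.45],0,1]
    - [[0,0,-0.5],0,1]

```text
clock: 6.03
tool_pos: [0.6294, -0.0039, 0.0368]
orientation: [180.0, 0.0, 163.4]
force: [1.7, -0.9, 3.2]
opening: 0.0
gripper_force: 1.1
```

>>> apply_moves:
  commands:
    - [[0,0,-0.1],0,1]
    - [[0,0,-0.2],0,1]
    - [[0,0,-0.3],0,1]
    - [[0,0,-0.3],0,1]

```text
clock: 6.37
tool_pos: [0.6289, -0.0039, 0.0335]
orientation: [-180.0, -0.0, 163.4]
force: [1.7, -0.7, 1.5]
opening: 0.0002
gripper_force: 0.9
```

>>> apply_moves:
  commands:
    - [[0,0,-0.1],0,1]
    - [[0,0,-0.2],0,1]
    - [[0,0,-0.2],0,1]

```text
clock: 6.62
tool_pos: [0.629, -0.0039, 0.0333]
orientation: [-180.0, 0.0, 163.5]
force: [-3.2, 1.5, 14.8]
opening: 0.0001
gripper_force: 7.1
```

>>> apply_moves:
  commands:
    - [[0,0,-0.1],0,1]
    - [[0,0,-0.2],0,1]
    - [[0,0,-0.2],0,1]

```text
clock: 6.87
tool_pos: [0.6291, -0.0039, 0.033]
orientation: [-180.0, 0.1, 163.5]
force: [-8.4, 2.1, 27.6]
opening: 0.0003
gripper_force: 13.9
```

Hard stop at TCP z = 0.0333 with 27 N, so the rocker is fully down. I lift and move over the bar key.

>>> apply_moves:
  commands:
    - [[0,0,1],0,1]
    - [[0,0,4],0,1]
    - [[0,0,8],0,1]
    - [[0,0,10],0,1]
    - [[-3,5,10],-0.08,1]
    - [[-6,10,10],-0.16,1]
    - [[-9,15,10],-0.24,1]
    - [[-12,20,10],-0.32,1]
    - [[-15.4,25.8,10],-0.4,1]
    - [[-15.4,25.8,10],-0.4,1]
    - [[-15.4,25.8,8],-0.4,1]
    - [[-15.4,25.8,5],-0.4,1]
    - [[-15.4,25.8,4],-0.4,1]
    - [[-15.4,25.8,4],-0.4,1]
    - [[-15.4,25.8,4],-0.4,1]

```text
clock: 8.12
tool_pos: [0.4826, 0.2452, 0.0687]
orientation: [180.0, -1.5, 141.5]
force: [-1.0, -0.6, 1.5]
opening: 0.0001
gripper_force: 0.0
```

```bash
python3 - <<'E'
from h import *
s=ctrl.snapshot("side"); o=ctrl.get_obs(); print(o["tool_pos"],o["orientation"],o["force"])
c=lambda i,x,y,w=80,h=60:cv2.resize(i[y-h//2:y+h//2,x-w//2:x+w//2,::-1],(400,300),interpolation=cv2.INTER_CUBIC)
cv2.imwrite("pics/c5.png",np.hstack([c(s["img"],282,205),c(s["img"],270,312)]))
E
```

```text
[0.48339073 0.245617   0.06961074] [179.85041383  -1.52969268 141.44683143] [-0.38534368 -0.73211118  1.72665162]
```

View pics/c5.png

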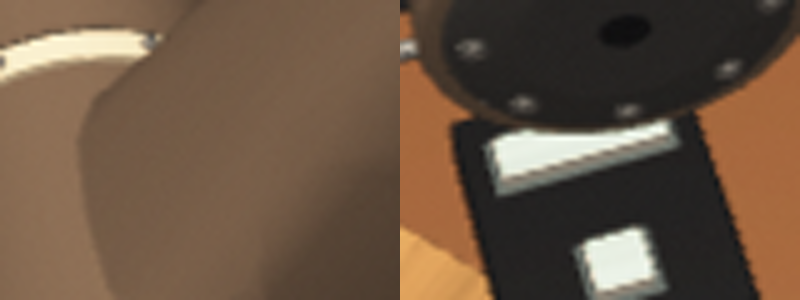

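```bash
python3 - <<'E'
from h import *
o=ctrl.get_obs(); print(o["joint_pos"],o["tool_pos"],o["orientation"],o["qvel"])
E
```

```text
[  46.4815108    17.08988542  -25.94457504   -2.10275219  -46.96814383
 -173.60162698] [0.48339073 0.245617   0.06961074] [179.85041383  -1.52969268 141.44683143] [-0.38712353 -1.00150412  0.69646934 -0.02917393  0.16146851  0.05063972]
```

Joint 6 is at its limit (-173.6°), so the pose wasn't reached. I'll turn back; the bar can be pressed at a slant with plenty of clearance from the square key.

>>> apply_moves:
  commands:
    - [[0,0,2],0.1,1]
    - [[0,0,2],0.2,1]
    - [[0,0,2],0.3,1]
    - [[0,0,2],0.4,1]
    - [[0,0,0],0.4,1]
    - [[0,0,0],0.4,1]
    - [[0,0,0],0.4,1]

```text
clock: 8.75
tool_pos: [0.4832, 0.2453, 0.0697]
orientation: [179.9, -1.6, 164.3]
force: [0.2, -0.6, 1.2]
opening: 0.0007
gripper_force: 0.0
```

>>> apply_moves:
  commands:
    - [[-0.8,0.9,0],0,1]
    - [[-0.8,0.9,0],0,1]
    - [[-0.8,0.9,-1],0,1]
    - [[-0.8,0.9,-2],0,1]
    - [[-0.8,0.9,-2.5],0,1]
    - [[-0.8,0.9,-2.8],0,1]
    - [[-0.8,0.9,-2.8],0,1]

```text
clock: 9.33
tool_pos: [0.4745, 0.2547, 0.0399]
orientation: [179.9, -1.6, 164.4]
force: [-1.9, 0.1, -0.2]
opening: 0.0004
gripper_force: 0.0
```

>>> apply_moves:
  commands:
    - [[0,0,-0.2],0,1]
    - [[0,0,-0.4],0,1]
    - [[0,0,-0.6],0,1]
    - [[0,0,-0.7],0,1]
    - [[0,0,-0.7],0,1]

```text
clock: 9.75
tool_pos: [0.475, 0.2552, 0.034]
orientation: [179.8, -1.6, 164.4]
force: [-0.1, -0.9, 1.4]
opening: 0.0004
gripper_force: 0.3
```

>>> apply_moves:
  commands:
    - [[0,0,-0.1],0,1]
    - [[0,0,-0.2],0,1]
    - [[0,0,-0.2],0,1]

```text
clock: 10.0
tool_pos: [0.475, 0.2552, 0.0325]
orientation: [179.8, -1.5, 164.4]
force: [-0.5, -1.3, 5.9]
opening: 0.0006
gripper_force: 3.2
```

>>> apply_moves:
  commands:
    - [[0,0,-0.1],0,1]
    - [[0,0,-0.2],0,1]
    - [[0,0,-0.2],0,1]

```text
clock: 10.25
tool_pos: [0.4751, 0.2552, 0.0323]
orientation: [179.8, -1.5, 164.5]
force: [-8.1, -3.8, 25.7]
opening: 0.0005
gripper_force: 12.4
```

The bar is fully down: it stopped at 0.0323 with 26 N. Next is the shutter.

>>> apply_moves:
  commands:
    - [[0,0,1],0,1]
    - [[0,0,4],0,1]
    - [[0,0,8],0,1]
    - [[0,0,12],0,1]
    - [[0,-3,13],0,1]
    - [[0.4,-7,13],0,1]
    - [[0.6,-11,13],0,1]
    - [[0.8,-15,13],0,1]
    - [[1,-19,13],0,1]
    - [[1.3,-23,13],0,1]
    - [[1.6,-27,13],0,1]
    - [[2,-31,13],0,1]
    - [[2.3,-35,13],0,1]
    - [[2.6,-39,13],0,1]
    - [[2.9,-43,13],0,1]
    - [[3.2,-47,13],0,1]
    - [[3.3,-51,13],0,1]
    - [[3.3,-51,10],0,1]
    - [[3.3,-51,7],0,1]
    - [[3.3,-51,5],0,1]

```text
clock: 11.92
tool_pos: [0.5067, -0.2555, 0.0776]
orientation: [179.8, -1.6, 164.2]
force: [-1.0, -0.5, -0.8]
opening: 0.0003
gripper_force: 0.0
```

>>> apply_moves:
  commands:
    - [[0,0,-0.5],0,1]
    - [[0,0,-0.5],0,1]
    - [[0,0,-0.5],0,1]

```text
clock: 12.17
tool_pos: [0.5087, -0.2548, 0.0759]
orientation: [179.8, -1.5, 164.4]
force: [-0.1, 0.5, 1.0]
opening: 0.0002
gripper_force: 0.0
```

```bash
python3 - <<'E'
from h import *
s=ctrl.snapshot("side"); o=ctrl.get_obs(); print(o["tool_pos"],o["orientation"],o["force"],o["joint_pos"])
c=lambda i,x,y,w=80,h=60:cv2.resize(i[y-h//2:y+h//2,x-w//2:x+w//2,::-1],(400,300),interpolation=cv2.INTER_CUBIC)
cv2.imwrite("pics/c6.png",np.vstack([np.hstack([c(s["img"],282,205),c(s["img"],270,312)]),np.hstack([c(s["img"],371,160),c(s["img"],365,250)])]))
E
```

```text
[ 0.50910136 -0.2548232   0.07648645] [179.82161874  -1.43839671 164.44392943] [ 0.35363885 -0.13661903  0.21029779] [ -7.17795068  19.33088919 -21.97505355  -0.50326195 -50.09221391
 -98.05277784]
```

View pics/c6.png

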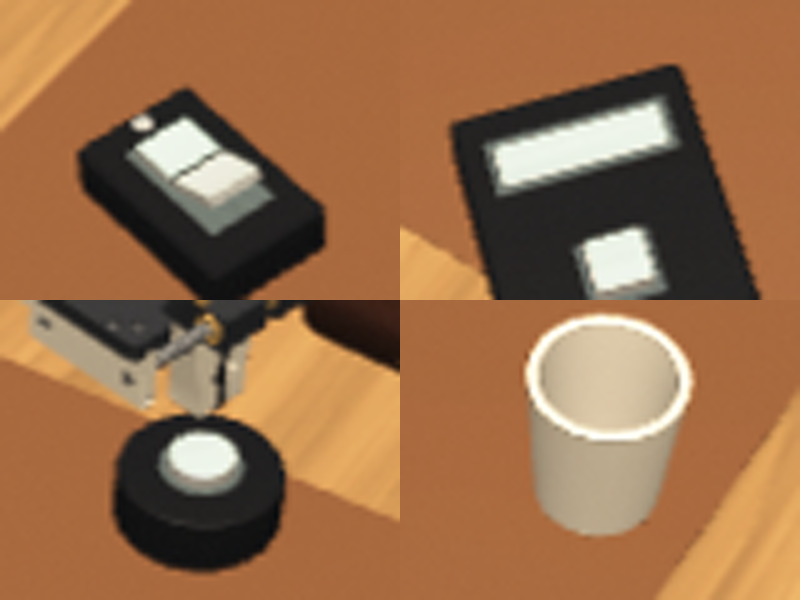

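The rocker is on (the other plate sticks up), the bar is down, the square key is up, and the fingertips are above the shutter key.

>>> apply_moves:
  commands:
    - [[0,0,-1.5],0,1]
    - [[0,0,-2.5],0,1]
    - [[0,0,-3.2],0,1]
    - [[0,0,-3.6],0,1]
    - [[0,0,-3.9],0,1]
    - [[0,0,-4.1],0,1]
    - [[0,0,-4.2],0,1]
    - [[0,0,-4.2],0,1]

```text
clock: 12.88
tool_pos: [0.5079, -0.2546, 0.0336]
orientation: [179.8, -1.6, 164.4]
force: [-1.5, 2.9, 4.6]
opening: 0.0004
gripper_force: 2.2
```

>>> apply_moves:
  commands:
    - [[0,0,-0.1],0,1]
    - [[0,0,-0.2],0,1]
    - [[0,0,-0.2],0,1]

```text
clock: 13.13
tool_pos: [0.508, -0.2547, 0.0332]
orientation: [179.8, -1.5, 164.4]
force: [-5.8, 7.2, 18.7]
opening: 0.0004
gripper_force: 9.4
```

The shutter is fully down, so I lift off.

>>> apply_moves:
  commands:
    - [[0,0,1],0,1]
    - [[0,0,4],0,1]
    - [[0,0,8],0,1]
    - [[0,0,12],0,1]
    - [[0,0,14],0,1]
    - [[0,0,14],0,1]
    - [[0,0,14],0,1]
    - [[0,0,14],0,1]

```text
clock: 13.8
tool_pos: [0.5076, -0.2547, 0.1708]
orientation: [179.8, -1.6, 164.4]
force: [-0.2, -0.8, -0.6]
opening: 0.0005
gripper_force: 0.0
```

```bash
python3 - <<'E'
from h import *
s=ctrl.snapshot("side"); o=ctrl.get_obs(); print(o["tool_pos"],o["force"],o["qvel"])
c=lambda i,x,y,w=80,h=60:cv2.resize(i[y-h//2:y+h//2,x-w//2:x+w//2,::-1],(400,300),interpolation=cv2.INTER_CUBIC)
cv2.imwrite("pics/c7.png",np.hstack([c(s["img"],371,160),c(s["img"],270,312)]))
E
```

```text
[ 0.50723066 -0.25461283  0.17016834] [ 0.02653924  0.43759992 -0.03834628] [ 0.06622155  0.74926499 -0.26299518  0.05052314 -0.08740495 -0.06342965]
```

View pics/c7.png

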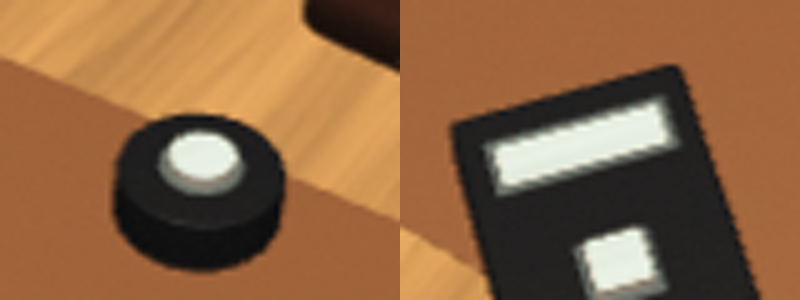

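The shutter key is back up, the bar is still down, and the boxes haven't moved.

```bash
python3 -c "
from plant import ctrl
print(ctrl.close_job())"
```

```text
the job is handed in; nothing more can be done
None
```

I pressed the lamp rocker, bar key and shutter key fully down in that order and handed the job in at about 14 s; the last pictures showed the rocker on, the bar down, and the shutter and square keys up, but the hand-in gave no verdict.

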